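# Take a drying canister from the tray with tongs under the swing-arm magnifier

### The job

First swing the magnifier's arm well back, away from the robot, so that its lens no longer hangs over the tray. Then lift the tongs out of their stand, close them on the tall slim canister in the tray and raise it, upright in the tongs, about 15 cm above the table; the program finishes while still holding the canister up in the tongs. Touch the canister with the tongs only, and leave the two squat canisters where they stand.

Things in the scene. Friction and masses are not known exactly. Their poses are not given: they have to be found in the camera images.
- lamp_arm (a joint): swing of the magnifier's arm about its upright post, rad. 0: arm along the lamp's -y, lens over the tray; grows as the lens swings back to the lamp's +x (away from the robot, counter-clockwise from above), stop at 1.4. Light friction (1 to 2 N at the knob); stays where it is left. Well back is 0.9 or more
- lamp_knob (a point): upright black pin on the magnifier's arm, 16 mm across, 45 mm tall, 125 mm from the hinge axis; this point is on its axis, 17 mm below its top: grip it here from above. It stands on a 10 mm steel bar (top 176 mm above the table) that carries the white-rimmed lens (110 mm across, 18 mm thick, top at 180 mm), centred 215 mm from the hinge axis
- lamp_hinge (a point): point on the upright hinge axis of the magnifier's arm, at the height of lamp_knob; its axes are those of the lamp, which is fixed to the table (round dark steel base 90 mm across, post 26 mm across and 187 mm high)
- tray: shallow grey tray, fixed, 90 (its x) x 200 (its y) x 10 mm, walls and floor 3 mm; origin: centre of its underside on the table. The three canisters stand upright in a row along its y, 60 mm apart, in any order
- canister_mid (a point): the canister to take: slim ribbed aluminium cylinder, 26 mm in diameter, 48 mm tall, about 40 g, standing loose in the tray; this point is its centre, half-way up. z along its axis
- squat_a_mid (a point): a squat aluminium canister, 36 mm in diameter, 24 mm tall, loose in the tray, to be left alone; its centre
- squat_b_mid (a point): the other squat canister, the same, to be left alone; its centre
- stand: light wooden stand for the tongs, fixed: block 84 (its x) x 33 (its y) x 45 mm on a 104 x 60 x 5 mm foot, with a pocket 72 x 21 mm open at the top, floor 6 mm above the table. Origin: centre of its underside on the table
- tongs_grip (a point): loose spring tongs, 129 mm tall, 0.12 kg, upright in the stand, tips down; z up along them, legs open and close along x. This point is midway between the two black rubber finger plates (18 mm wide, 34 mm tall), 85 mm above the tips' lower ends, 44 mm below the top. Open, 39 mm across the plates; squeezing starts at about 6 N; closed on the slim canister about 30 mm and 10 N
- tongs_tip (a point): point midway between the tongs' two rubber tip pads, fixed to the tongs' head, 73 mm below tongs_grip. Pads: 18 mm wide (y), 24 mm tall (12 mm below this point), 6 mm thick, 52 mm apart when open. The legs hinge near the top, so the tips move 3.1 times as far as the finger plates: with the plates squeezed to 37 mm the tongs can be carried, tips still about 46 mm apart
Things that resemble listed ones, but are neither listed nor needed, are in the scene too. Leave any purple or turquoise look-alike of the part that bears canister_mid alone.

How it is judged (in metres and radians):
On the way, in this order (a step that is already met when the one before it is completed fails the run):
1. the magnifier's arm is swung back (joint above 0.7 rad) with the tongs still in their stand (value of joint lamp_arm above 0.7 rad and height (world z) of tongs_grip below 0.1 m), for 0.2 s.
2. the tongs are out of the stand, in the fingers (tongs_grip above 0.14 m), the canister still standing in the tray (height (world z) of tongs_grip above 0.14 m and contact force between tongs and the fingers above 1 N and height (world z) of canister_mid below 0.04 m and value of joint lamp_arm above 0.7 rad), for 0.1 s.
At the end, for the whole second after the job is handed in: The magnifier arm is above 0.7 rad. The slim canister hangs still in the tongs alone: centre within 35 mm of tongs_tip and over 0.11 m above the table, within 0.4 rad of upright. The tongs are in the fingers and touch neither stand, tray nor lamp (value of joint lamp_arm above 0.7 rad and height (world z) of canister_mid above 0.11 m and angle between canister_mid's own z axis and vertical below 0.4 rad and contact force between canister and tongs above 0.5 N and contact force between canister and the arm below 0.05 N and contact force between canister and the fingers below 0.05 N and contact force between each of canister, tongs and tray below 0.05 N and contact force between each of canister, tongs and stand below 0.05 N and contact force between each of canister, tongs and lamp below 0.05 N and distance between canister_mid and tongs_tip below 0.035 m and contact force between tongs and the fingers above 2 N and linear speed of canister below 0.03 m/s); the arm keeps its last pose, push and grip.
It fails at once if the robot itself touches the slim canister (contact force between canister and the arm above 0.3 N or contact force between canister and the fingers above 0.3 N).
It fails at once if the first squat canister is displaced by more than 25 mm (distance of squat_a_mid from where it was at the start of the episode above 0.025 m).
It fails at once if the second squat canister is displaced by more than 25 mm (distance of squat_b_mid from where it was at the start of the episode above 0.025 m).
It also fails if it takes over 56 s, if anything falls off the work surface, if the arm or the gripper's body presses on something with over 40 N, if the wrist force passes 120 N, or if a joint passes its speed limit or range.

### The arm

A 7-joint arm with a two-finger parallel gripper is mounted at the origin on the work surface; the furniture and walls round the work are solid. World frame = base frame: x ahead of the robot, y to its left, z up, the work surface at z = 0. Lengths are in m, angles in degrees, forces in N, time in s.
With the tool pointing down it reaches from about 0.35 to 0.775 m from the base axis. Payload 3.1 kg.
Tool frame: the origin (TCP) lies at the very end of the fingers, on their centre line; the grasp point (between the pads) lies 19 mm behind it; z points along the fingers, y is the line along which they close (so a half turn about z gives the same grasp; the last joint's range is limited). The gripper opens to 85 mm and grips with 20 to 120 N. Pads are 22 mm wide; open, the fingers measure 114 mm over their backs; the gripper's body (76 mm by 85 mm) begins 54 mm behind the grasp point. The pads swing forward as they close: fully open they stand 13 mm farther back than shut.
Start: joints at [69.861, 17.813, 0.802, 86.603, -0.252, 75.585, -1.558], TCP at [0.168, -0.524, 0.231] pointing down, gripper open.
Joint ranges: [-154.91, 154.91], [-16.99, 109.72], [-72.82, 74.43], [7.12, 147.25], [-82.49, 262.49], [11.32, 116.49], [-174.64, 174.64]. Speed limits (degrees/s): [159.86, 159.86, 180, 180, 180, 180, 180].

### API

Orientations are given as a 3x3 rotation matrix whose columns are the frame's x, y, z axes.
In Python, from station import r gives the robot as it stands.
- The arm moves only by the shell command python3 -m jog 'ROWS' [OPENING] [FORCE]. ROWS is JSON, a list that holds one entry, the list of rows, each a list of 6 numbers: the shift along the tool's x, y, z in mm, then the turn, a rotation vector about the tool's x, y, z in rad. A call has exactly 5 rows; each row shifts and turns the commanded pose from where the row before left it, along the tool's axes as they then stand; what a row does not reach is not made up. A row lasts 1/12 s, in which the tool goes at most 41.7 mm and 7.16 degrees, less where a joint would pass 70% of its speed; a pose out of reach is approached as far as the arm can. A call is refused whole if a number of a shift passes 41.7 or a number of a turn 0.125, either way. A call with a gripper value outside its range is refused whole. OPENING is the finger opening in mm, from 0 to 85.4, set as the call begins (- or left out, the last holds). The fingers move at their own pace and stop on an object; FORCE is the grip in N (left out, the last holds). Time passes only in rows, so rows that do not move let the fingers close, or fill a call up. It gives the time, the measured TCP pose, the force, the opening and the grip force at its end, in the units of the state.
- r.get_state(): the state, without advancing time (a new reading comes with each control period).
- r.snapshot(name): name is "scene" or "top" or "wrist"; returns a dict with "img" (400x640x3 uint8, red, green, blue), "K" (3x3 intrinsics, pixels), "xyz" and "attitude" of the camera in the world; the wrist camera has in their place "T_tool_cam" (4x4, takes a point from camera to tool coordinates, whose origin is the TCP and whose axes are the flange's). Camera axes: x right, y down, z forward; pixel columns grow to the right and rows downward; lengths in m; the calibration is good to about 2 mm. A picture is of the moment at which its call begins: read the wrist's pose just before it. There is no depth.
- r.sign_off(): hands the job in; it is judged then, once.
Trained networks look in a picture, given as the dict that the camera call returned (one of the last four; its "shot" number tells which), for a name from the list of things; names that differ only in an ending like _2 or _b are one class to them, and where a whole thing is asked for, a point or a joint stands for the part that bears it (a point fixed in the world has none). Each returns a list of dicts, best first, with "p" (0 to 1); they miss things now and then, are a little off and sometimes report something else, mostly with a low value. They report only what shows in the picture. A call takes as long as a camera call. They do not tell look-alikes from the thing itself.
- r.find_in(label, picture): "centre" ([column, row] as shares, 0 to 1, of the picture: columns of its width, rows of its height, amid what is visible of it).
- r.cut_out(label, picture): "mask" (400x640 bool, what is visible of it) and "centre" ([column, row] as shares, 0 to 1, of the picture: columns of its width, rows of its height, amid what is visible of it).
- r.mark_of(label, picture): "centre" ([column, row] as shares, 0 to 1, of the picture: columns of its width, rows of its height: a listed point, or the origin of a listed thing).
The state is a dict: "t": time; "joint_positions": joint angles; "qvel": joint speeds; "joint_torque": joint torques, N m; "tcp_pos": TCP position; "tcp_rot": TCP orientation; "force": force on the tool from outside, world axes, zero at the start; "wrist_torque": the same for the moment, N m; "grip_width": finger opening in m; "grip_force": force on a finger pad.
Only numpy, scipy, OpenCV 4.12 (cv2) and the standard library are available. Lean on these libraries where they do the work, as an engineer would, in place of code of your own. Each camera call takes 0.05 s, during which the arm holds its last target. There are 200 camera calls.

## Working session

There is one attempt and no reset: what is moved stays moved. The work goes in short steps, Python scripts to look and compute and a shell command to move; the robot and the scene stay as the last step left them, time stands still between calls to the robot, and variables do not carry over. Pictures are saved under pics/ and viewed, at most 10 in all, crops included, and the job is handed in when it is done.

```bash
ls; mkdir -p pics; cat > h.py <<'E'
import numpy as np, cv2
from station import r
def save(p,n): cv2.imwrite('pics/'+n+'.png', cv2.cvtColor(p['img'],cv2.COLOR_RGB2BGR))
def ray(p,c,st=None):
    K=np.array(p['K']); u=np.array([c[0]*640,c[1]*400,1]); d=np.linalg.inv(K)@u
    if 'T_tool_cam' in p:
        T=np.eye(4);T[:3,:3]=st['tcp_rot'];T[:3,3]=st['tcp_pos'];T=T@np.array(p['T_tool_cam']);R,o=T[:3,:3],T[:3,3]
    else: R,o=np.array(p['attitude']),np.array(p['xyz'])
    return o,R@d
def atz(p,c,z,st=None):
    o,d=ray(p,c,st); return o+d*(z-o[2])/d[2]
def tri(rays):
    A=0;b=0
    for o,d in rays:
        d=d/np.linalg.norm(d);M=np.eye(3)-np.outer(d,d);A=A+M;b=b+M@o
    return np.linalg.solve(A,b)
E
python3 - <<'E'
from h import *
np.set_printoptions(precision=4,suppress=True)
s=r.get_state();print(s['t'],s['tcp_pos'],s['tcp_rot'],s['grip_width'])
P={n:r.snapshot(n) for n in('scene','top','wrist')}
for n,p in P.items(): save(p,n+'0')
print(P['scene']['attitude'],P['scene']['xyz'],P['top']['xyz'])
L={'lamp_knob':.193,'lamp_hinge':.193,'tray':0,'canister_mid':.027,'squat_a_mid':.015,'stand':0,'tongs_grip':.091,'tongs_tip':.018}
for l,z in L.items():
    for n,p in P.items():
        for d in r.mark_of(l,p)[:4]:
            c=d['centre'];print(l,n,round(d['p'],2),np.round([c[0]*640,c[1]*400]),atz(p,c,z,s))
E
```

```text
pics
0.0 [ 0.1675 -0.5231  0.2302] [[ 0.9524  0.3049 -0.0008]
 [ 0.3049 -0.9524  0.0022]
 [-0.0001 -0.0024 -1.    ]] 0.08559507989850039
[[ 0.6377 -0.4994  0.5864]
 [-0.7701 -0.3968  0.4995]
 [-0.0167 -0.7702 -0.6376]] [-0.0903 -0.4219  0.6714] [0.2201 0.0358 0.9638]
lamp_knob scene 0.96 [294. 143.] [0.4604 0.1241 0.193 ]
lamp_knob top 0.77 [264. 178.] [0.4569 0.1254 0.193 ]
lamp_hinge scene 0.78 [246. 126.] [0.4453 0.2612 0.193 ]
lamp_hinge top 0.6 [204. 188.] [0.4515 0.2504 0.193 ]
tray scene 0.67 [325. 227.] [0.4546 0.0331 0.    ]
tray top 0.79 [311. 195.] [0.4575 0.0308 0.    ]
canister_mid scene 0.73 [372. 251.] [ 0.4354 -0.1101  0.027 ]
canister_mid scene 0.68 [286. 238.] [0.3499 0.0602 0.027 ]
canister_mid scene 0.51 [210. 200.] [0.3307 0.296  0.027 ]
canister_mid top 0.69 [212. 249.] [0.3452 0.2836 0.027 ]
canister_mid top 0.66 [303. 231.] [0.3622 0.0603 0.027 ]
canister_mid top 0.53 [286. 201.] [0.4438 0.0949 0.027 ]
canister_mid top 0.45 [370. 192.] [ 0.4413 -0.1158  0.027 ]
squat_a_mid scene 0.75 [348. 230.] [ 0.4673 -0.0247  0.015 ]
squat_a_mid top 0.6 [333. 189.] [ 0.4637 -0.0262  0.015 ]
squat_a_mid top 0.24 [434. 176.] [ 0.4667 -0.2867  0.015 ]
stand scene 0.94 [438. 296.] [ 0.4398 -0.2657  0.    ]
stand top 0.96 [425. 186.] [ 0.4484 -0.2661  0.    ]
tongs_grip scene 0.65 [446. 262.] [ 0.445  -0.2626  0.091 ]
tongs_grip top 0.78 [438. 177.] [ 0.4452 -0.2696  0.091 ]
tongs_tip scene 0.91 [435. 286.] [ 0.4421 -0.2544  0.018 ]
tongs_tip scene 0.17 [437. 293.] [ 0.4297 -0.266   0.018 ]
tongs_tip top 0.72 [424. 185.] [ 0.4469 -0.2581  0.018 ]
```

View pics/scene0.png

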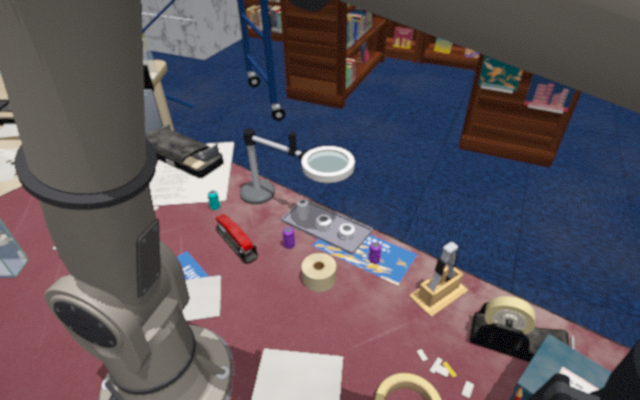

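View pics/top0.png

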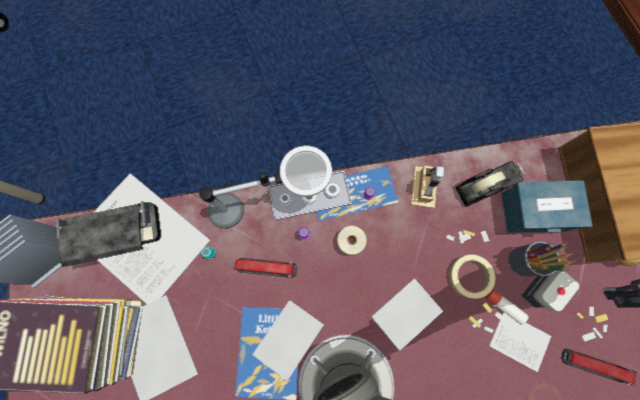

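Left to right in the scene view: turquoise canister (213,200), grey slim canister in the tray (302,208), squats (323,220) and (347,230). The purple canisters are at (289,238) and (375,253). The lens is at (328,163) and the tongs are in the wooden stand at (440,285). I choose the grey one at (302,208) and will check it in a crop.

```bash
python3 - <<'E'
from h import *
np.set_printoptions(precision=4,suppress=True)
im=cv2.imread('pics/scene0.png')[120:320,200:480]; t=cv2.imread('pics/top0.png')[140:240,180:460]
cv2.imwrite('pics/crop1.png',np.vstack([cv2.resize(im,None,fx=2,fy=2,interpolation=2)[:, :],cv2.resize(t,None,fx=2,fy=2,interpolation=2)]))
E
python3 -m jog '[[[0,0,-10,0,0,-0.12],[0,0,-10,0,0,-0.12],[0,0,0,0,0,-0.12],[0,0,0,0,0,-0.12],[0,0,0,0,0,-0.12]]]'
python3 -m jog '[[[0,0,0,0,0,-0.12],[0,0,0,0,0,-0.12],[0,0,0,0,0,-0.12],[0,0,0,0,0,-0.12],[0,0,0,0,0,-0.12]]]'
```

```text
t: 1.77
tcp_pos: [0.1678, -0.524, 0.2516]
tcp_rot: [[0.609, 0.793, 0.0], [0.793, -0.609, -0.001], [-0.0, 0.001, -1.0]]
force: [-0.7, -0.5, 0.9]
grip_width: 0.0852
grip_force: 0.0
t: 2.18
tcp_pos: [0.1677, -0.5238, 0.2513]
tcp_rot: [[0.055, 0.998, -0.0], [0.998, -0.055, -0.0], [-0.0, -0.0, -1.0]]
force: [0.2, -0.1, -0.2]
grip_width: 0.0854
grip_force: 0.0
```

View pics/crop1.png

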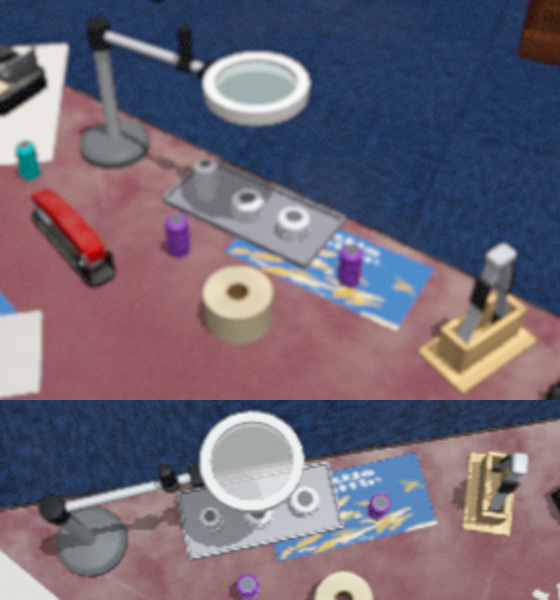

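The crop confirms that the slim grey ribbed canister is at the lamp end of the tray, top crop (210,517). The purple and turquoise ones are outside the tray. Moving to the knob.

```bash
J='python3 -m jog'
python3 -m jog '[[[20,8,0,0,0,0],[37,14,0,0,0,0],[37,14,0,0,0,0],[37,14,0,0,0,0],[37,14,0,0,0,0]]]' >/dev/null
python3 -m jog '[[[37,14,0,0,0,-0.05],[37,14,0,0,0,0],[37,14,0,0,0,0],[37,14,0,0,0,0],[37,14,0,0,0,0]]]' >/dev/null
python3 -m jog '[[[37,14,0,0,0,0],[37,14,0,0,0,0],[37,14,0,0,0,0],[37,14,0,0,0,0],[17,7,0,0,0,0]]]'
python3 - <<'E'
from h import *
np.set_printoptions(precision=4,suppress=True)
s=r.get_state();p=r.snapshot('wrist');save(p,'w1')
print(p['T_tool_cam'],s['tcp_pos'])
for l,z in {'lamp_knob':.193,'lamp_hinge':.193,'canister_mid':.027,'squat_a_mid':.015}.items():
    for d in r.mark_of(l,p)[:3]: print(l,round(d['p'],2),np.array(d['centre'])*[640,400],atz(p,d['centre'],z,s))
E
```

```text
t: 3.43
tcp_pos: [0.3816, -0.0065, 0.252]
tcp_rot: [[0.004, 1.0, 0.003], [1.0, -0.004, 0.001], [0.001, 0.003, -1.0]]
force: [0.8, 0.0, 0.3]
grip_width: 0.0855
grip_force: 0.0
[[-0.0006 -0.9595 -0.2818  0.0714]
 [ 1.     -0.0004 -0.0006  0.0004]
 [ 0.0005 -0.2818  0.9595 -0.1428]
 [ 0.      0.      0.      1.    ]] [ 0.3816 -0.0065  0.252 ]
lamp_knob 0.73 [439.104  12.08 ] [0.4588 0.1273 0.193 ]
lamp_knob 0.51 [374.784 179.48 ] [0.4238 0.0192 0.193 ]
lamp_hinge 0.39 [370.624 137.8  ] [0.4192 0.0495 0.193 ]
canister_mid 0.88 [299.52 121.6 ] [0.3585 0.0577 0.027 ]
canister_mid 0.75 [370.816  89.2  ] [0.4474 0.096  0.027 ]
canister_mid 0.7 [358.4 240.2] [ 0.4394 -0.1073  0.027 ]
squat_a_mid 0.55 [374.208 181.68 ] [ 0.4601 -0.0239  0.015 ]
squat_a_mid 0.23 [356.608 316.8  ] [ 0.4432 -0.2485  0.015 ]
```

```bash
python3 -m jog '[[[33,19,0,0,0,0],[33,19,0,0,0,0],[33,19,0,0,0,0],[33,19,0,0,0,0],[0,0,0,0,0,0]]]' 60 20
python3 - <<'E'
from h import *
np.set_printoptions(precision=4,suppress=True)
s=r.get_state();p=r.snapshot('wrist');save(p,'w2')
for l,z in {'lamp_knob':.193,'lamp_hinge':.193}.items():
    for d in r.mark_of(l,p)[:3]: print(l,round(d['p'],2),np.array(d['centre'])*[640,400],atz(p,d['centre'],z,s))
E
python3 -m jog '[[[0,0,15,0,0,0],[0,0,20,0,0,0],[0,0,20,0,0,0],[0,0,10,0,0,0],[0,0,0,0,0,0]]]'
```

```text
t: 4.1
tcp_pos: [0.4596, 0.1255, 0.2505]
tcp_rot: [[0.003, 1.0, -0.001], [1.0, -0.003, 0.009], [0.009, -0.001, -1.0]]
force: [-1.2, 1.4, -0.6]
grip_width: 0.0602
grip_force: 0.0
lamp_knob 0.71 [313.728 217.8  ] [0.4561 0.1223 0.193 ]
lamp_hinge 0.79 [284.288  29.2  ] [0.4384 0.2503 0.193 ]
t: 4.67
tcp_pos: [0.4562, 0.1152, 0.1842]
tcp_rot: [[0.015, 1.0, -0.005], [1.0, -0.015, -0.003], [-0.003, -0.005, -1.0]]
force: [-0.6, -0.7, -0.3]
grip_width: 0.0596
grip_force: 0.0
```

View pics/w2.png

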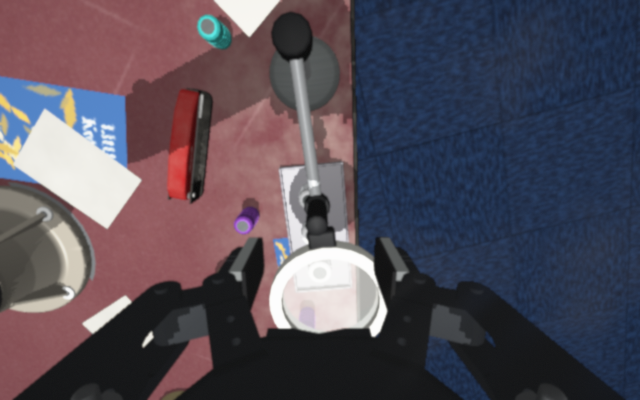

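```bash
python3 -m jog '[[[5,0,0,0,0,0],[3,0,0,0,0,0],[0,0,0,0,0,0],[0,0,0,0,0,0],[0,0,0,0,0,0]]]' 30
python3 - <<'E'
from h import *
np.set_printoptions(precision=4,suppress=True)
s=r.get_state();print(s['tcp_pos'],s['joint_positions']);p=r.snapshot('wrist');save(p,'w3')
for l,z in {'lamp_knob':.193,'lamp_hinge':.193}.items():
    for d in r.mark_of(l,p)[:3]: print(l,round(d['p'],2),np.array(d['centre'])*[640,400],atz(p,d['centre'],z,s))
E
```

```text
t: 5.08
tcp_pos: [0.4585, 0.1272, 0.187]
tcp_rot: [[0.011, 1.0, 0.001], [1.0, -0.011, 0.0], [0.0, 0.001, -1.0]]
force: [-0.1, 0.2, -0.4]
grip_width: 0.03
grip_force: 0.0
[0.4585 0.1272 0.187 ] [ 25.6104  17.8421 -53.1507 100.4764  15.2386  69.212  -32.2867]
lamp_knob 0.75 [314.816 263.   ] [0.4567 0.1209 0.193 ]
```

View pics/w3.png

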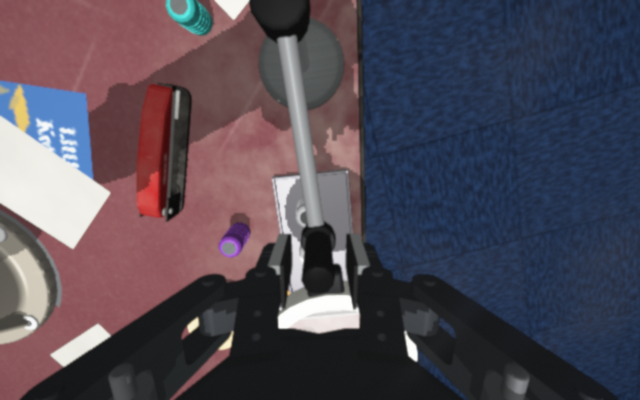

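The pin is between the fingers at (318,265). Gripping it and swinging along the arc.

```bash
python3 -m jog '[[[-2,0,3,0,0,0],[-2,0,0,0,0,0],[0,0,0,0,0,0],[0,0,0,0,0,0],[0,0,0,0,0,0]]]' 5 25
python3 -m jog '[[[2.3,13.6,0,0,0,0],[3.7,13.2,0,0,0,0],[5.2,12.7,0,0,0,0],[6.5,12.1,0,0,0,0],[7.8,11.3,0,0,0,0]]]'
```

```text
t: 5.65
tcp_pos: [0.4578, 0.1246, 0.1832]
tcp_rot: [[0.01, 1.0, 0.0], [1.0, -0.01, 0.003], [0.003, 0.0, -1.0]]
force: [0.9, 5.3, -2.0]
grip_width: 0.0151
grip_force: 24.5
t: 6.07
tcp_pos: [0.52, 0.147, 0.1831]
tcp_rot: [[0.01, 1.0, -0.004], [1.0, -0.01, -0.003], [-0.003, -0.004, -1.0]]
force: [-3.5, 0.6, 5.3]
grip_width: 0.0155
grip_force: 25.7
```

```bash
python3 -m jog '[[[9,10.4,0,0,0,0],[10,9.3,0,0,0,0],[11,8.2,0,0,0,0],[12,6.9,0,0,0,0],[12.5,5.6,0,0,0,0]]]'
python3 -m jog '[[[6,2,0,0,0,0],[0,0,0,0,0,0],[0,0,0,0,0,0],[0,0,0,0,0,0],[0,0,0,0,0,0]]]'
python3 - <<'E'
from h import *
np.set_printoptions(precision=4,suppress=True)
s=r.get_state();print(s['tcp_pos'],s['joint_positions'])
p=r.snapshot('top')
for l,z in {'lamp_knob':.193,'lamp_hinge':.193}.items():
    for d in r.mark_of(l,p)[:3]: print(l,round(d['p'],2),np.array(d['centre'])*[640,400],atz(p,d['centre'],z,s))
E
```

```text
t: 6.48
tcp_pos: [0.5603, 0.2008, 0.1831]
tcp_rot: [[0.01, 1.0, -0.005], [1.0, -0.01, -0.004], [-0.004, -0.005, -1.0]]
force: [-7.2, -1.3, 5.5]
grip_width: 0.0151
grip_force: 24.5
t: 6.9
tcp_pos: [0.5626, 0.2077, 0.1831]
tcp_rot: [[0.011, 1.0, -0.003], [1.0, -0.011, -0.0], [-0.0, -0.003, -1.0]]
force: [-4.8, 2.0, 3.4]
grip_width: 0.0151
grip_force: 24.7
[0.5626 0.2077 0.1831] [  8.7049  33.034  -48.0064  81.2985  24.5234  76.6104 -40.9503]
lamp_hinge 0.74 [205.696 191.8  ] [0.4419 0.2464 0.193 ]
```

```bash
python3 -m jog '[[[0,0,0,0,0,0],[0,0,0,0,0,0],[0,0,-20,0,0,0],[0,0,-25,0,0,0],[0,0,-25,0,0,0]]]' 38 25
python3 -m jog '[[[-20,-5,0,0,0,0],[-39,-10,0,0,0,0],[-39,-10,0,0,0,0],[-39,-10,0,0,0,0],[-39,-10,0,0,0,0]]]' 80 >/dev/null
python3 -m jog '[[[-39,-10,0,0,0,0],[-39,-10,0,0,0,0],[-39,-10,0,0,0,0],[-39,-10,0,0,0,0],[-39,-10,0,0,0,0]]]' >/dev/null
python3 -m jog '[[[-39,-10,0,0,0,0],[-39,-10,0,0,0,0],[-20,-5,0,0,0,0],[0,0,0,0,0,0],[0,0,0,0,0,0]]]'
python3 - <<'E'
from h import *
np.set_printoptions(precision=4,suppress=True)
s=r.get_state();print(s['tcp_pos'],s['joint_positions'])
p=r.snapshot('wrist');save(p,'w4');t=r.snapshot('top');save(t,'t4')
for l,z in {'lamp_knob':.193,'lamp_hinge':.193,'canister_mid':.027,'squat_a_mid':.015,'tray':0}.items():
    for d in r.mark_of(l,t)[:4]: print(l,round(d['p'],2),np.array(d['centre'])*[640,400],atz(t,d['centre'],z,s))
for l,z in {'stand':0,'tongs_grip':.091,'tongs_tip':.018}.items():
    for d in r.mark_of(l,p)[:2]: print(l,round(d['p'],2),np.array(d['centre'])*[640,400],atz(p,d['centre'],z,s))
E
```

```text
t: 7.47
tcp_pos: [0.5651, 0.2054, 0.2532]
tcp_rot: [[0.014, 1.0, 0.0], [1.0, -0.014, -0.002], [-0.002, 0.0, -1.0]]
force: [0.3, 0.8, -0.5]
grip_width: 0.0378
grip_force: 0.0
t: 8.72
tcp_pos: [0.4379, -0.2631, 0.253]
tcp_rot: [[0.017, 1.0, -0.0], [1.0, -0.017, -0.001], [-0.001, -0.0, -1.0]]
force: [0.7, 0.2, -0.5]
grip_width: 0.0796
grip_force: 0.0
[ 0.4379 -0.2631  0.253 ] [ 64.0089  17.5057 -44.9015  89.0995  12.5613  78.5663  16.9405]
lamp_knob 0.6 [215.808 134.   ] [0.5669 0.2187 0.193 ]
lamp_knob 0.47 [424.704 185.88 ] [ 0.4023 -0.2039  0.193 ]
lamp_knob 0.42 [205.312 191.12 ] [0.4434 0.2471 0.193 ]
lamp_hinge 0.89 [206.912 190.68 ] [0.444  0.2438 0.193 ]
canister_mid 0.65 [285.12 198.4 ] [0.4498 0.0958 0.027 ]
canister_mid 0.64 [368.832 195.52 ] [ 0.433  -0.1126  0.027 ]
canister_mid 0.47 [208.32 249.2 ] [0.3455 0.2924 0.027 ]
squat_a_mid 0.71 [331.52 188.2 ] [ 0.4657 -0.0231  0.015 ]
squat_a_mid 0.69 [436.608 175.   ] [ 0.4693 -0.2947  0.015 ]
tray 0.74 [308.096 193.92 ] [0.4614 0.0377 0.    ]
stand 0.61 [322.88 164.52] [ 0.4444 -0.2593  0.    ]
tongs_grip 0.8 [326.272 185.08 ] [ 0.4468 -0.2671  0.091 ]
```

View pics/w4.png

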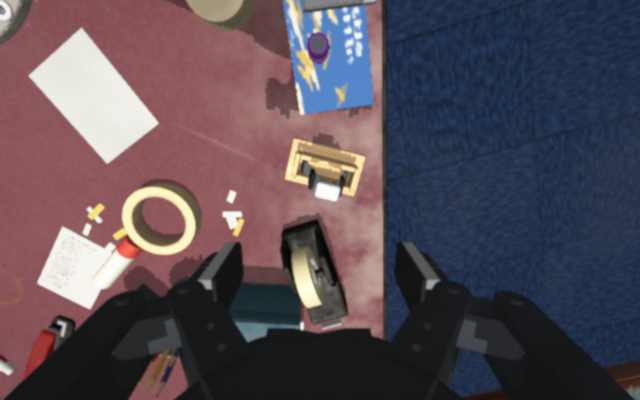

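```bash
python3 - <<'E'
from h import *
np.set_printoptions(precision=4,suppress=True)
s=r.get_state();p=r.snapshot('wrist')
im=cv2.cvtColor(p['img'],cv2.COLOR_RGB2HSV)
m=cv2.inRange(im,(12,50,110),(28,200,255)); 
n,l,st,c=cv2.connectedComponentsWithStats(m)
ks=[k for k in range(1,n) if 280<c[k][0]<370 and 130<c[k][1]<205 and st[k][4]>50];print([(st[k][4],c[k]) for k in ks])
pts=np.argwhere(np.isin(l,ks))[:,::-1].astype(float)
w=np.array([atz(p,(q+.5)/[640,400],.005,s)[:2] for q in pts])
# foot: lower outline; hull rect
print(cv2.minAreaRect((w*1000).astype(np.float32)))
for n in ['stand','tongs_grip','tongs_tip']:
  d=r.cut_out(n,p)
  if d:
    q=np.argwhere(d[0]['mask'])[:,::-1]; z={'stand':.005}.get(n,.13)
    w=np.array([atz(p,(a+.5)/[640,400],z,s)[:2] for a in q]); print(n,d[0]['p'],cv2.minAreaRect((w*1000).astype(np.float32)))
for z in (.091,.135):print(atz(p,[326.5/640,190/400],z,s))
c=cv2.cvtColor(p['img'],cv2.COLOR_RGB2BGR)[120:220,260:390];cv2.imwrite('pics/c4.png',cv2.resize(c,None,fx=6,fy=6,interpolation=2))
E
```

```text
[(np.int32(2460), array([323.1008, 166.3252]))]
((447.0928649902344, -263.47833251953125), (61.42397689819336, 104.85830688476562), 74.67073822021484)
stand 0.69 ((447.0982666015625, -263.4273986816406), (60.86707305908203, 104.27105712890625), 75.19326782226562)
tongs_grip 0.83 ((441.63909912109375, -253.78909301757812), (34.49881362915039, 46.562232971191406), 75.24706268310547)
tongs_tip 0.59 ((441.2912292480469, -254.0373077392578), (32.101810455322266, 45.10572814941406), 74.23444366455078)
[ 0.4485 -0.2691  0.091 ]
[ 0.4473 -0.2574  0.135 ]
```

View pics/c4.png

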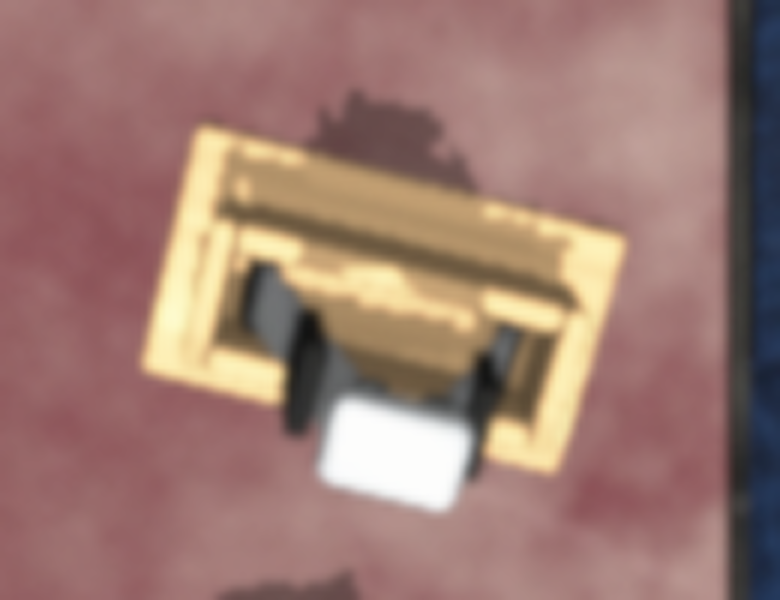

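Crop: the white tongs head is at the lower middle, with the black finger plates either side (300,380) and (485,410). The stand's long axis is tilted about -15° in the world, and its centre is (0.447,-0.2635).

```bash
python3 -m jog '[[[-1,9,0,0,0,0],[0,0,0,0,0,0.122],[0,0,0,0,0,0.122],[0,0,20,0,0,0],[0,0,30,0,0,0]]]' 66 20
python3 -m jog '[[[0,0,30,0,0,0],[0,0,10,0,0,0],[0,0,0,0,0,0],[0,0,0,0,0,0],[0,0,0,0,0,0]]]'
python3 - <<'E'
from h import *
np.set_printoptions(precision=4,suppress=True)
s=r.get_state();p=r.snapshot('wrist');save(p,'w5')
for l,z in {'stand':0,'tongs_grip':.091}.items():
    for d in r.mark_of(l,p)[:2]: print(l,round(d['p'],2),np.array(d['centre'])*[640,400],atz(p,d['centre'],z,s))
print(s['tcp_pos'],s['tcp_rot'])
E
```

```text
t: 9.83
tcp_pos: [0.4515, -0.262, 0.2057]
tcp_rot: [[0.252, 0.968, 0.008], [0.968, -0.252, -0.004], [-0.002, 0.008, -1.0]]
force: [1.1, -1.1, -1.0]
grip_width: 0.0659
grip_force: 0.0
t: 10.25
tcp_pos: [0.4497, -0.2614, 0.1651]
tcp_rot: [[0.252, 0.968, 0.003], [0.968, -0.252, -0.001], [-0.001, 0.003, -1.0]]
force: [-0.3, -0.9, -0.1]
grip_width: 0.066
grip_force: 0.0
stand 0.92 [315.904 181.88 ] [ 0.4475 -0.2617  0.    ]
tongs_grip 0.77 [315.776 212.   ] [ 0.4469 -0.2657  0.091 ]
[ 0.4497 -0.2614  0.1651] [[ 0.2521  0.9677  0.0033]
 [ 0.9677 -0.252  -0.0014]
 [-0.0005  0.0035 -1.    ]]
```

View pics/w5.png

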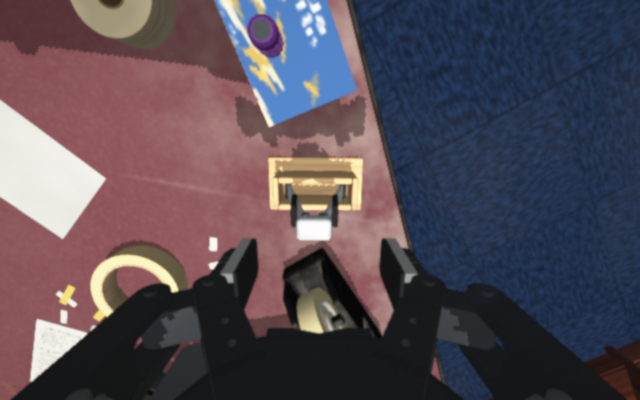

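The tongs are now square to the fingers, with the head at (314,228). Descending with a correction of (-3.5,-2) mm.

```bash
python3 -m jog '[[[-3.5,-2,10,0,0,0],[0,0,25,0,0,0],[0,0,25,0,0,0],[0,0,20,0,0,0],[0,0,10,0,0,0]]]'
python3 -m jog '[[[0,0,5,0,0,0],[0,0,0,0,0,0],[0,0,0,0,0,0],[0,0,0,0,0,0],[0,0,0,0,0,0]]]'
python3 - <<'E'
from h import *
r_=r.snapshot('wrist');save(r_,'w6')
E
```

```text
t: 10.82
tcp_pos: [0.443, -0.2636, 0.0706]
tcp_rot: [[0.253, 0.968, -0.004], [0.968, -0.253, 0.002], [0.001, -0.004, -1.0]]
force: [-0.2, 0.6, -1.1]
grip_width: 0.0659
grip_force: 0.0
t: 11.23
tcp_pos: [0.4463, -0.2644, 0.0696]
tcp_rot: [[0.252, 0.968, 0.002], [0.968, -0.252, -0.002], [-0.001, 0.003, -1.0]]
force: [0.9, 0.0, 0.4]
grip_width: 0.0663
grip_force: 0.0
```

View pics/w6.png

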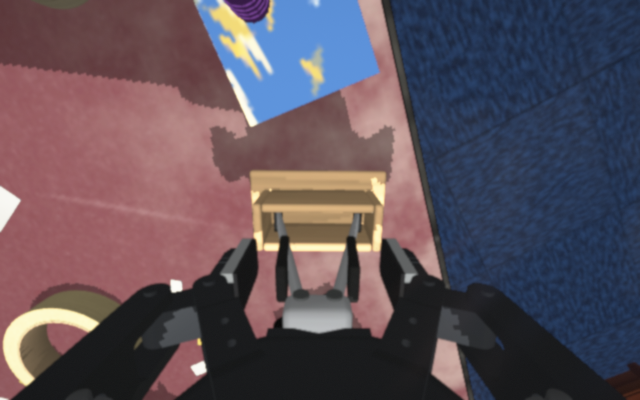

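```bash
python3 -m jog '[[[0,0,0,0,0,0],[0,0,0,0,0,0],[0,0,0,0,0,0],[0,0,0,0,0,0],[0,0,0,0,0,0]]]' 37 30
python3 -m jog '[[[0,0,0,0,0,0],[0,0,0,0,0,0],[0,0,0,0,0,0],[0,0,0,0,0,0],[0,0,0,0,0,0]]]' 36.5
```

```text
t: 11.7
tcp_pos: [0.4461, -0.2642, 0.0692]
tcp_rot: [[0.252, 0.968, 0.002], [0.968, -0.252, -0.001], [-0.001, 0.002, -1.0]]
force: [-1.0, -0.3, 5.6]
grip_width: 0.0371
grip_force: 8.2
t: 12.12
tcp_pos: [0.4461, -0.2643, 0.0693]
tcp_rot: [[0.252, 0.968, 0.002], [0.968, -0.252, -0.001], [-0.001, 0.002, -1.0]]
force: [-1.7, 0.6, 5.6]
grip_width: 0.036
grip_force: 10.0
```

```bash
python3 -m jog '[[[0,0,-5,0,0,0],[0,0,-10,0,0,0],[0,0,-15,0,0,0],[0,0,-20,0,0,0],[0,0,-20,0,0,0]]]'
python3 -m jog '[[[0,0,-20,0,0,0],[0,0,-20,0,0,0],[0,0,-20,0,0,0],[0,0,-20,0,0,0],[0,0,-10,0,0,0]]]'
python3 - <<'E'
from h import *
np.set_printoptions(precision=4,suppress=True)
s=r.get_state();p=r.snapshot('wrist');save(p,'w7');print(s['tcp_pos'],s['joint_positions'])
for l in ['tongs_grip','tongs_tip']:
    for d in r.mark_of(l,p)[:2]:
        o,v=ray(p,d['centre'],s); R=np.array(s['tcp_rot']); a=R.T@(o-s['tcp_pos']); b=R.T@v
        print(l,round(d['p'],2), 'tool yz at tool x=0:', a-b*a[0]/b[0])
E
```

```text
t: 12.53
tcp_pos: [0.4444, -0.2634, 0.1387]
tcp_rot: [[0.252, 0.968, -0.002], [0.968, -0.252, 0.001], [0.001, -0.002, -1.0]]
force: [0.5, -0.2, -0.9]
grip_width: 0.0366
grip_force: 5.1
t: 12.95
tcp_pos: [0.4462, -0.264, 0.231]
tcp_rot: [[0.252, 0.968, 0.003], [0.968, -0.252, -0.002], [-0.001, 0.003, -1.0]]
force: [1.0, -0.0, -0.7]
grip_width: 0.0368
grip_force: 5.1
[ 0.4462 -0.264   0.231 ] [ 61.3519  18.5893 -42.2297  90.4777  12.817   75.6804   2.879 ]
```

View pics/w7.png

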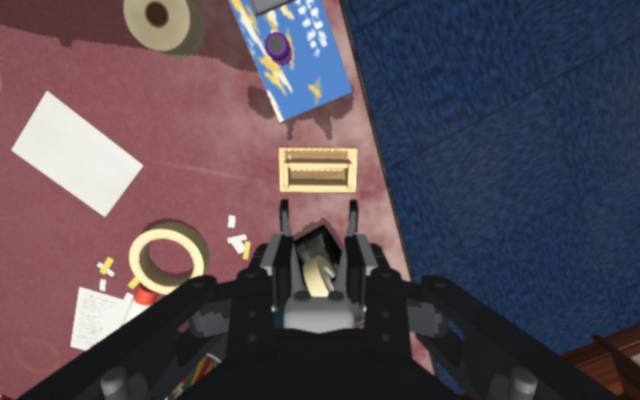

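The tongs hang straight in the fingers, tips at (283,210) and (353,210). Turning them to the tray and moving next to the canister.

```bash
python3 -m jog '[[[0,0,0,0,0,-0.1],[0,0,0,0,0,-0.1],[0,0,0,0,0,-0.1],[0,0,0,0,0,-0.1],[15,2,0,0,0,0]]]' >/dev/null
python3 -m jog '[[[30,5,0,0,0,0],[32,5,0,0,0,0],[32,5,0,0,0,0],[32,5,0,0,0,0],[32,5,0,0,0,0]]]' >/dev/null
python3 -m jog '[[[32,5,0,0,0,0],[32,5,0,0,0,0],[32,5,0,0,0,0],[30,5,0,0,0,0],[15,2,0,0,0,0]]]' >/dev/null
python3 -m jog '[[[0,0,0,0,0,0],[0,0,0,0,0,0],[0,0,0,0,0,0],[0,0,0,0,0,0],[0,0,0,0,0,0]]]'
cat > look.py <<'E'
from h import *
import sys
np.set_printoptions(precision=4,suppress=True)
s=r.get_state();p=r.snapshot('wrist');save(p,sys.argv[1]);R=np.array(s['tcp_rot']);print(s['tcp_pos'],s['joint_positions'])
T=np.linalg.inv(p['T_tool_cam']);K=np.array(p['K'])
for z in(-.019,.054,.066):
    q=K@(T@[0,0,z,1])[:3];print('axis px at tool z',z,q[:2]/q[2])
for l,z in {'canister_mid':.027,'squat_a_mid':.015,'tray':0}.items():
    for d in r.mark_of(l,p)[:4]:
        w=atz(p,d['centre'],z,s);print(l,round(d['p'],2),np.array(d['centre'])*[640,400],w,'tool mm',(R.T@(w-s['tcp_pos']))*1000)
E
python3 look.py w8
```

```text
t: 14.77
tcp_pos: [0.4482, 0.0524, 0.2279]
tcp_rot: [[-0.141, 0.99, -0.001], [0.99, 0.141, -0.001], [-0.0, -0.001, -1.0]]
force: [0.2, -0.2, -1.4]
grip_width: 0.0369
grip_force: 5.1
[0.4482 0.0524 0.2279] [ 40.0285  12.6517 -56.8657  99.7479  11.0358  73.6074 -11.2308]
axis px at tool z -0.019 [317.9547 264.8168]
axis px at tool z 0.054 [318.175  214.7335]
axis px at tool z 0.066 [318.1978 209.5469]
canister_mid 0.77 [247.616 161.   ] [0.3589 0.0571 0.027 ] tool mm [ 17.3194 -87.4774 200.9501]
canister_mid 0.57 [321.088 141.6  ] [0.4455 0.0933 0.027 ] tool mm [ 40.902    3.3465 200.8538]
canister_mid 0.49 [297.28 288.2 ] [ 0.4414 -0.1143  0.027 ] tool mm [-164.0059  -30.0304  200.9626]
squat_a_mid 0.58 [317.632 228.8  ] [ 0.458  -0.0251  0.015 ] tool mm [-78.1236  -1.0521 212.9026]
tray 0.93 [321.984 187.4  ] [0.4561 0.03   0.    ] tool mm [-23.2718   4.938  227.8763]
```

```bash
python3 -c "
import cv2;a=cv2.imread('pics/w8.png');cv2.imwrite('pics/w8c.png',cv2.resize(a[20:320,170:470],None,fx=1.9,fy=1.9,interpolation=2))"
```

```text
(no output)
```

View pics/w8c.png

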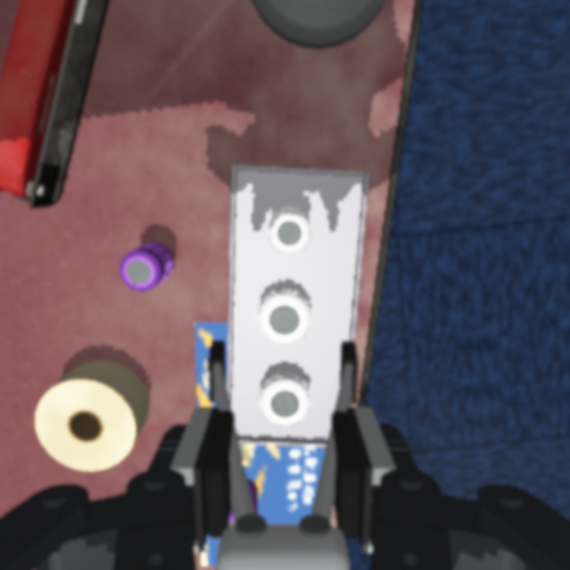

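Crop: the slim canister's top is at (289,232), i.e. picture (322,142), with the two squats below it and the tips symmetric about column 318. Target is tool +42 x, +3.5 y. I'll stop just above it and re-measure.

```bash
python3 -m jog '[[[15,1.5,0,0,0,0],[20,2,0,0,0,0],[7,0,10,0,0,0],[0,0,25,0,0,0],[0,0,25,0,0,0]]]' >/dev/null
python3 -m jog '[[[0,0,20,0,0,0],[0,0,15,0,0,0],[0,0,0,0,0,0],[0,0,0,0,0,0],[0,0,0,0,0,0]]]'
python3 look.py w9
python3 - <<'E'
from h import *
im=cv2.cvtColor(cv2.imread('pics/w9.png'),cv2.COLOR_BGR2GRAY)
c=cv2.HoughCircles(cv2.medianBlur(im,3)[80:300,240:400],cv2.HOUGH_GRADIENT,1,15,param1=100,param2=18,minRadius=6,maxRadius=30)
print(None if c is None else c[0]+[240,80,0])
E
```

```text
t: 15.8
tcp_pos: [0.4466, 0.0962, 0.1343]
tcp_rot: [[-0.144, 0.99, 0.002], [0.99, 0.144, 0.001], [0.0, 0.002, -1.0]]
force: [-0.0, 0.1, -0.8]
grip_width: 0.0365
grip_force: 5.1
[0.4466 0.0962 0.1343] [ 30.7791  19.7747 -55.0885 107.4857  18.317   62.0247 -23.1647]
axis px at tool z -0.019 [317.955  264.8155]
axis px at tool z 0.054 [318.1752 214.7324]
axis px at tool z 0.066 [318.198  209.5459]
canister_mid 0.77 [318.912 197.32 ] [0.4477 0.0944 0.027 ] tool mm [ -2.0533   0.6065 107.2988]
canister_mid 0.62 [222.784 220.8  ] [0.36  0.058 0.027] tool mm [-25.386  -91.4182 107.1162]
squat_a_mid 0.61 [313.216 297.52 ] [ 0.4586 -0.0231  0.015 ] tool mm [-119.8138   -5.6271  119.2443]
tray 0.7 [318.72 244.8 ] [0.4565 0.0332 0.    ] tool mm [-63.8729   0.418  134.276 ]
tray 0.65 [311.872 297.32 ] [ 0.4582 -0.0339  0.    ] tool mm [-130.4813   -7.5223  134.2369]
[[314.5        241.5         18.        ]
 [318.5        261.5         28.20000076]
 [317.5        204.5          7.4000001 ]
 [314.5        291.5         16.89999962]
 [318.5        176.5         11.80000019]]
```

Centred to about 1 mm. Descending and closing.

```bash
python3 -m jog '[[[-1,0,10,0,0,0],[0,0,15,0,0,0],[0,0,15,0,0,0],[0,0,8,0,0,0],[0,0,2,0,0,0]]]'
python3 -m jog '[[[0,0,0,0,0,0],[0,0,0,0,0,0],[0,0,0,0,0,0],[0,0,0,0,0,0],[0,0,0,0,0,0]]]' 32 25
python3 -m jog '[[[0,0,0,0,0,0],[0,0,0,0,0,0],[0,0,0,0,0,0],[0,0,0,0,0,0],[0,0,0,0,0,0]]]' 26 25
python3 -m jog '[[[0,0,0,0,0,0],[0,0,0,0,0,0],[0,0,0,0,0,0],[0,0,0,0,0,0],[0,0,0,0,0,0]]]'
```

```text
t: 16.42
tcp_pos: [0.4445, 0.0943, 0.0816]
tcp_rot: [[-0.145, 0.989, -0.003], [0.99, 0.145, -0.001], [-0.0, -0.003, -1.0]]
force: [-0.3, 0.0, -0.7]
grip_width: 0.0368
grip_force: 5.1
t: 16.83
tcp_pos: [0.4464, 0.0951, 0.0838]
tcp_rot: [[-0.144, 0.99, 0.001], [0.99, 0.144, 0.0], [-0.0, 0.001, -1.0]]
force: [-0.6, -0.5, -0.6]
grip_width: 0.0322
grip_force: 15.2
t: 17.25
tcp_pos: [0.4461, 0.095, 0.0835]
tcp_rot: [[-0.145, 0.989, 0.001], [0.989, 0.145, 0.0], [-0.0, 0.001, -1.0]]
force: [-0.9, 0.4, 1.7]
grip_width: 0.031
grip_force: 25.0
t: 17.67
tcp_pos: [0.446, 0.095, 0.0833]
tcp_rot: [[-0.145, 0.989, 0.0], [0.989, 0.145, 0.0], [0.0, 0.0, -1.0]]
force: [0.1, 0.4, 1.7]
grip_width: 0.0308
grip_force: 25.0
```

```bash
python3 -m jog '[[[0,0,-3,0,0,0],[0,0,-6,0,0,0],[0,0,-10,0,0,0],[0,0,-12,0,0,0],[0,0,-15,0,0,0]]]' - 30 
python3 -m jog '[[[0,0,-15,0,0,0],[0,0,-15,0,0,0],[0,0,-15,0,0,0],[0,0,-12,0,0,0],[0,0,-10,0,0,0]]]' >/dev/null
python3 -m jog '[[[0,0,-8,0,0,0],[0,0,-4,0,0,0],[0,0,0,0,0,0],[0,0,0,0,0,0],[0,0,0,0,0,0]]]' >/dev/null
python3 -m jog '[[[0,0,0,0,0,0],[0,0,0,0,0,0],[0,0,0,0,0,0],[0,0,0,0,0,0],[0,0,0,0,0,0]]]'
python3 look.py w10
python3 - <<'E'
from h import *
np.set_printoptions(precision=4,suppress=True)
P=[r.snapshot(n) for n in('scene','top')]
s=r.get_state();t=np.array(s['tcp_pos'])+np.array(s['tcp_rot'])@[0,0,.054];print('expected',t)
for p in P:
    K=np.array(p['K']);q=K@(np.array(p['attitude']).T@(t-p['xyz']));print('exp px',q[:2]/q[2])
    for l in('canister_mid','tongs_tip','lamp_knob'):
        for d in r.mark_of(l,p)[:4]:print(l,round(d['p'],2),np.array(d['centre'])*[640,400])
E
```

```text
t: 18.08
tcp_pos: [0.4452, 0.0949, 0.1298]
tcp_rot: [[-0.145, 0.989, -0.001], [0.989, 0.145, -0.0], [0.0, -0.001, -1.0]]
force: [0.5, -0.4, -1.7]
grip_width: 0.0307
grip_force: 29.8
t: 19.33
tcp_pos: [0.4458, 0.095, 0.2082]
tcp_rot: [[-0.145, 0.989, -0.0], [0.989, 0.145, 0.0], [0.0, -0.0, -1.0]]
force: [0.5, -1.0, -1.4]
grip_width: 0.0306
grip_force: 29.8
[0.4458 0.095  0.2082] [ 34.4103  14.7878 -57.6477 101.102   13.1483  71.3373 -18.3201]
axis px at tool z -0.019 [317.9562 264.8151]
axis px at tool z 0.054 [318.1761 214.7324]
axis px at tool z 0.066 [318.1988 209.5459]
canister_mid 0.82 [317.504 213.72 ] [0.4512 0.0505 0.027 ] tool mm [-44.772   -1.0565 181.1604]
squat_a_mid 0.94 [315.776 263.2  ] [ 0.4596 -0.0241  0.015 ] tool mm [-119.8222   -3.5476  193.1571]
expected [0.4459 0.095  0.1543]
exp px [300.016  165.0988]
canister_mid 0.83 [287.296 238.6  ]
canister_mid 0.62 [373.376 252.68 ]
canister_mid 0.59 [211.968 200.68 ]
canister_mid 0.43 [298.112 167.8  ]
tongs_tip 0.63 [246.784 126.48 ]
tongs_tip 0.59 [296.512 162.8  ]
exp px [280.5574 186.6294]
canister_mid 0.51 [212.416 250.32 ]
lamp_knob 0.59 [214.08 134.08]
```

The wrist and scene views both place the canister at the tongs' tips (317,214 and 298,168), about 0.15 m up, and the grip is steady. Handing in.

```bash
python3 -c "
from station import r
print(r.sign_off())"
```

```text
the job is handed in; nothing more can be done
None
```

I swung the magnifier arm back about 1.1 rad and handed in with the slim canister held upright in the tongs about 15 cm above the table; the sign-off returned no verdict, and I viewed 11 pictures, one over your limit of 10.

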